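# Tilt the orange template out of its bin

## Robot

A 7-joint arm with a two-finger parallel gripper is mounted at the origin on a cart in front of the work surface, level with it; the furniture and walls round the work are solid. World frame = base frame: x ahead of the robot, y to its left, z up, the work surface at z = 0. Lengths are in mm, angles in rad, forces in N, time in s.
With the tool pointing down it reaches from about 425 to 875 mm from the base axis. Payload 9.9 kg.
Tool frame: the origin (TCP) lies between the finger pads; the fingertips stand 14 mm ahead of it and the grasp point (between the pads) lies 5 mm behind it; z points along the fingers, y is the line along which they close (so a half turn about z gives the same grasp; the last joint's range is limited). The gripper opens to 85 mm and grips with 20 to 120 N. Pads are 22 mm wide; open, the fingers measure 114 mm over their backs; the gripper's body (76 mm by 85 mm) begins 54 mm behind the grasp point. The pads swing forward as they close: fully open they stand 13 mm farther back than shut.
Start: joints at [1.245, 0.576, 0.025, 1.437, -0.015, 1.129, -0.057], TCP at [161.634, -655.366, 245.289] pointing down, gripper open.
Joint ranges: [-2.76, 2.76], [-0.34, 2.15], [-1.52, 1.57], [0.19, 2.46], [-1.09, 4.23], [0.17, 1.99], [-2.82, 2.82]. Speed limits (rad/s): [2.22, 2.22, 3.01, 3.01, 3.14, 3.14, 3.14].

## Interface

Orientations are given as a rotation vector (axis times angle).
In Python, from plant import read_state, viewer, robot, spotter gives the robot as it stands.
- The arm moves only by the tool servo_tool, never from a script. Its argument "steps" is a list of rows, each an object with "travel": the shift along the tool's x, y, z in cm, a list of three; "twist": the turn about the tool's z in degrees. In form: [{"travel": [tx, ty, tz], "twist": twist}, ...]. A call has 1 to 8 rows; each row is the pose to reach, as a shift and turn from the pose commanded when the call began, along the tool's axes at that moment; what a row does not reach only later rows make up. A row lasts 1/8 s, in which the tool goes at most 62.5 mm and 10.7 degrees, less where a joint would pass 70% of its speed; a pose out of reach is approached as far as the arm can. A call with a gripper value outside its range is refused whole. "gripper" is the finger opening in cm, from 0 to 8.54, set as the call begins (left out, the last holds). The fingers move at their own pace and stop on an object; "squeeze" is the grip in N (left out, the last holds). Time passes only in rows, so rows that repeat a pose let the fingers close. It gives the time, the measured TCP pose, the force, the opening and the grip force at its end, in the units of the state.
- read_state(): the state, without advancing time (a new reading comes with each control period).
- viewer.snapshot(name): name is "scene" or "top"; returns a dict with "pixels" (384x512x3 uint8, red, green, blue), "K" (3x3 intrinsics, pixels), "dist_coeffs" ([k1, k2, p1, p2, k3] as OpenCV has them; the pictures are not rectified), "R" (3x3) and "t" (3): a world point X has camera coordinates R X + t. Camera axes: x right, y down, z forward; pixel columns grow to the right and rows downward; lengths in mm; the calibration is good to about 2 mm. A picture is of the moment at which its call begins. There is no depth.
- robot.hand_in(): hands the job in; it is judged then, once.
Trained networks look in a picture, given as the dict that the camera call returned (one of the last four; its "shot" number tells which), for a name from the list of things; names that differ only in an ending like _2 or _b are one class to them, and where a whole thing is asked for, a point or a joint stands for the part that bears it (a point fixed in the world has none). Each returns a list of dicts, best first, with "confidence" (0 to 1); they miss things now and then, are a little off and sometimes report something else, mostly with a low value. They report only what shows in the picture. A call takes as long as a camera call.
- spotter.search_frame(picture, target): "position" ([x, y, z] in mm, in world coordinates, good to about 4 mm: the middle of the surface that is visible of it).
- spotter.regions_of(picture, target): "mask" (384x512 bool, what is visible of it).
- spotter.mark_of(picture, target): "position" ([x, y, z] in mm, in world coordinates, good to about 4 mm: a listed point, or the origin of a listed thing).
The state is a dict: "time_s": time; "qpos": joint angles; "joint_vel": joint speeds; "joint_torque": joint torques, N m; "tcp_pos": TCP position; "eef_rot": TCP orientation; "contact_force": force on the tool from outside, world axes, zero at the start; "torque": the same for the moment, N m; "width": finger opening in mm; "grip_force": force on a finger pad.
Only numpy, scipy, OpenCV 4.12 (cv2) and the standard library are available. Lean on these libraries where they do the work, as an engineer would, in place of code of your own. Each camera call takes 0.05 s, during which the arm holds its last target. There are 200 camera calls.

## Task

Take the orange drilling template out of its deep narrow bin by lifting its ear end first, so that it tilts and slides out from under the bin's short cover plate; do not wrench it against the bin. Then stand it, ear up, in the slot of the wooden stand, down on the slot's floor and roughly centred along it, and let go; it may lean on a slot wall and may face either way. Leave the blue template where it is.

Things in the scene. Friction and masses are not known exactly. Their poses are not given: they have to be found in the camera images.
- template_orange: Loose orange L-shaped plate, 0.2 kg, 10 mm thick (y), upright on the floor of its bin. Origin: centre of its underside; x towards the ear end, z up. Body x -80 to +80 mm, z 0 to 45; at the +x end a grip ear, x +35 to +75, rises to z 130. In the bin the ear stands 55 mm above the rim: pinch it across its thickness near x +55, z 110. Drill bushes in the body are flush.
- bin_orange: Fixed grey bin, holds the orange template along its x, ear at +x, tail under the cover. Origin: centre of underside, z up. Inside x -92.5 to +92.5, y -13 to +13 mm; walls 3, floor z 5, rim z 80. Cover plate z 80 to 83 closes the mouth from the -x end to x -47.5, rest is open. A straight lift jams; with the ear end up about 30 degrees the body passes between cover edge and +x rim.
- template_blue: Loose blue template, same shape, size, origin and axes as the orange one. It stands likewise in a second, identical bin, centred within 10 mm of it, beside the first (left or right varies). Not to be disturbed.
- stand: Light wooden stand, fixed. Origin: centre of its underside; x along the slot, z up. Base 150 (x) x 90 x 12 mm; two walls 14 mm thick up to z 62 over the full length; between them a slot 30 mm wide (y -15 to +15), floor at z 12, open above and at both ends. A fixed green bench vice, 162 mm high, lies between the bins and the stand: carry the template over it.

How it is judged:
By the outcome, as a careful person would: the job done as asked, in the order asked, and still so for the second after the job is handed in, with the robot touching nothing.
It also fails if it takes over 48 s, if anything falls off the work surface, if the arm or the gripper's body presses on something with over 40 N, if the wrist force passes 120 N, or if a joint passes its speed limit or range.

## Working session

There is one attempt and no reset: what is moved stays moved. The work goes in short steps, Python scripts to look and compute and a tool call to move; the robot and the scene stay as the last step left them, time stands still between calls to the robot, and variables do not carry over. Pictures are saved under pics/ and viewed, at most 10 in all, crops included, and the job is handed in when it is done.

Besides the shell and the picture viewer there is one more tool, called after "Request:" as a command line: name --argument value ..., lists and objects as JSON in quotes. servo_tool: Moves the arm, as the interface text tells. Its arguments: {"type":"object","properties":{"steps":{"type":"array"},"gripper":{"type":"number"},"squeeze":{"type":"number"}},"required":["steps"]}

```bash
mkdir -p pics; ls
cat > h.py <<'E'
from plant import read_state, viewer, robot, spotter
import numpy as np, cv2
from scipy.spatial.transform import Rotation as Ro
def proj(p,X):
    return cv2.projectPoints(np.array(X,float).reshape(-1,1,3),cv2.Rodrigues(p["R"])[0],p["t"],p["K"],np.array(p["dist_coeffs"],float))[0].reshape(-1,2)
def unproj(p,uv,z):
    n=cv2.undistortPoints(np.array(uv,float).reshape(-1,1,2),p["K"],np.array(p["dist_coeffs"],float)).reshape(-1,2)
    d=np.c_[n,np.ones(len(n))]@p["R"]; c=-p["R"].T@p["t"]
    return c+d*((z-c[2])/d[:,2])[:,None]
def save(p,name): cv2.imwrite("pics/"+name,p["pixels"][:,:,::-1])
E
python3 - <<'E'
from h import *
a=viewer.snapshot("scene"); b=viewer.snapshot("top")
cv2.imwrite("pics/a.png",np.vstack([a["pixels"],b["pixels"]])[:,:,::-1][:, :])
cv2.imwrite("pics/a.png",cv2.resize(np.hstack([a["pixels"],b["pixels"]])[:,:,::-1],(800,300)))
save(b,"top.png")
for n,p in (("scene",a),("top",b)):
  print(n,-p["R"].T@p["t"])
  for t in ["template_orange","bin_orange","template_blue","stand"]:
    for f in (spotter.search_frame,spotter.mark_of):
      print(t,f.__name__,[(np.round(d["position"]),round(d["confidence"],2)) for d in f(p,t)][:3])
s=read_state(); print(s)
print(Ro.from_rotvec(s["eef_rot"]).as_matrix().round(3))
E
```

```text
pics
scene [1101.16116046  143.94403362 1107.4655428 ]
template_orange call [(array([600., 210.,  82.]), 0.62)]
template_orange call [(array([548., 200.,   3.]), 0.92)]
bin_orange call [(array([571., 199.,  22.]), 0.77)]
bin_orange call [(array([554., 204.,   4.]), 0.55)]
template_blue call [(array([620.,  33.,  49.]), 0.84)]
template_blue call [(array([573.,  35.,   3.]), 0.85)]
stand call [(array([ 541., -297.,   37.]), 0.7), (array([616.,  31.,  49.]), 0.53)]
stand call [(array([ 531., -305.,   -1.]), 0.67)]
top [ 485.75216862  -95.39086722 1061.76931252]
template_orange call [(array([594., 207., 104.]), 0.71)]
template_orange call []
bin_orange call [(array([539., 188.,  34.]), 0.6)]
bin_orange call [(array([551., 202.,  -3.]), 0.72)]
template_blue call [(array([605.,  31.,  51.]), 0.59)]
template_blue call [(array([570.,  39.,   8.]), 0.77)]
stand call [(array([ 530., -305.,   15.]), 0.84)]
stand call [(array([ 528., -309.,    2.]), 0.64)]
{'time_s': 0.9, 'qpos': array([ 1.24519663,  0.57570036,  0.02487862,  1.43713771, -0.01501255,
        1.12901178, -0.05652229]), 'joint_vel': array([-0.0007468 , -0.00120034, -0.00076175, -0.00070529, -0.00133497,
        0.00208451,  0.00010963]), 'joint_torque': array([-4.24799382e-04, -7.65491724e+01,  2.24828884e+00, -2.86297989e+01,
        1.51817378e-02,  2.62362344e-03, -1.90166261e-06]), 'tcp_pos': array([ 161.64420829, -655.33826489,  245.27477045]), 'eef_rot': array([-3.11858735e+00, -3.78865468e-01, -2.18721118e-05]), 'contact_force': array([-0.13750745, -0.74959745,  0.40824236]), 'torque': array([ 0.00119679, -0.02172853,  0.02980423]), 'grip_force': 0.0, 'width': 85.2278639886356}
[[ 0.971  0.239  0.   ]
 [ 0.239 -0.971  0.   ]
 [ 0.    -0.    -1.   ]]
```

View pics/top.png

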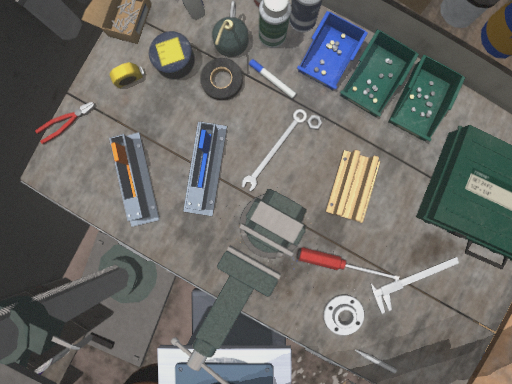

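View pics/a.png

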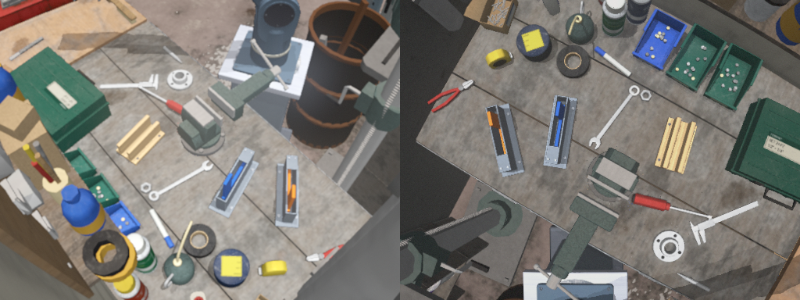

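The top view shows the orange bin at about (135,178) with its ear at the upper end (118,148). Blue is at (205,168), the stand at (354,186) and the vice at (275,220). Next I'll enlarge the view and find the yaws.

```bash
cat > est.py <<'E'
from h import *
def boxpts(x,y,yaw,xs,ys,zs):
    c,s=np.cos(yaw),np.sin(yaw)
    return [[x+c*a-s*b,y+s*a+c*b,z] for a in xs for b in ys for z in zs]
E
python3 - <<'E'
from est import *
b=viewer.snapshot("top"); a=viewer.snapshot("scene")
for n,p in (("top",b),("scene",a)):
  for t in ["template_orange","bin_orange","stand"]:
    r=spotter.regions_of(p,t)
    if not r: print(n,t,None); continue
    m=r[0]["mask"].astype(np.uint8)
    v,u=np.nonzero(m); z={"template_orange":90,"bin_orange":80,"stand":62}[t]
    W=unproj(p,np.c_[u,v],z)[:,:2]
    w=W-W.mean(0); ev,E=np.linalg.eigh(w.T@w); ax=E[:,1]; 
    rect=cv2.minAreaRect(W.astype(np.float32))
    print(n,t,round(r[0]["confidence"],2),len(u),"mean",W.mean(0).round(),"pcaYaw",np.degrees(np.arctan2(ax[1],ax[0])).round(1),"rect",np.round(rect[0]),np.round(rect[1]),round(rect[2],1),"uv",u.min(),u.max(),v.min(),v.max())
i=b["pixels"][:,:,::-1]
A=cv2.resize(i[125:230,95:170],None,fx=5.33,fy=5.33,interpolation=cv2.INTER_CUBIC)
B=cv2.resize(i[140:230,320:390],None,fx=5.7,fy=5.7,interpolation=cv2.INTER_CUBIC)
C=np.zeros((570,800,3),np.uint8); C[:min(570,A.shape[0]),:A.shape[1]]=A[:570]; C[:B.shape[0],401:401+B.shape[1]]=B[:570,:399]
cv2.imwrite("pics/c.png",C)
E
```

```text
top template_orange None
top bin_orange 0.75 2572 mean [543. 183.] pcaYaw -169.6 rect [549. 186.] [205.  75.] 11.1 uv 110 158 134 225
top stand 0.83 2564 mean [ 528. -296.] pcaYaw 163.1 rect [ 530. -297.] [ 88. 153.] 71.7 uv 327 378 150 222
scene template_orange 0.75 352 mean [587. 206.] pcaYaw -165.1 rect [580. 208.] [133.  23.] 13.7 uv 368 378 217 270
scene bin_orange 0.8 2084 mean [586. 197.] pcaYaw -169.1 rect [577. 197.] [233.  67.] 13.4 uv 353 382 199 290
scene stand 0.84 2043 mean [ 552. -291.] pcaYaw 167.4 rect [ 546. -289.] [105. 167.] 73.5 uv 149 210 147 210
```

View pics/c.png

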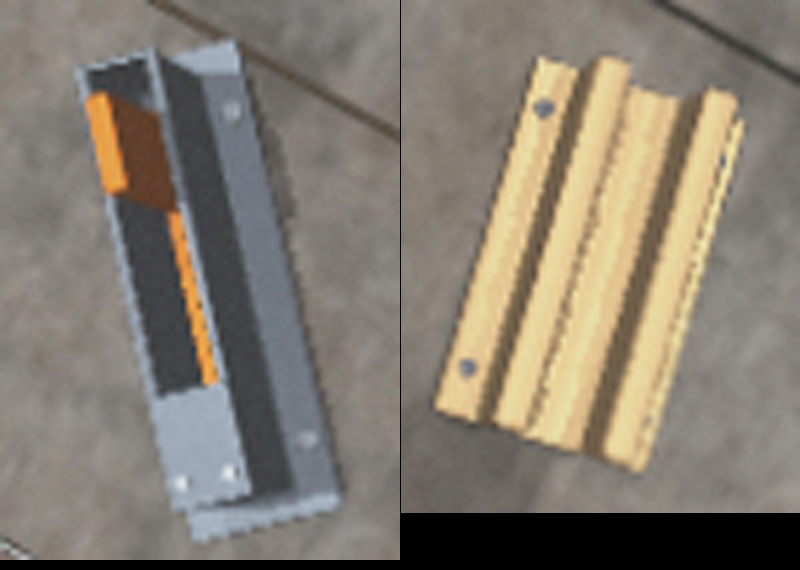

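The crop resolves the bin rim corners at (78,68), (152,50), (172,510) and (248,492). It also shows the ear top quad around (107,143) and the tops of the stand walls. I'll unproject these.

Run:
```python
from est import *
b=viewer.snapshot("top")
A=lambda q:np.array(q)/5.333+[95-.5+.1,125-.4]
B=lambda q:(np.array(q)-[401,0])/5.7+[320-.4,140-.4]
def ang(v): return np.degrees(np.arctan2(v[1],v[0])).round(1)
r=unproj(b,A([[78,68],[152,50]]),80); q=unproj(b,A([[172,510],[248,492]]),83)
print("rim",r.round(),q.round(),"c",((r.mean(0)+q.mean(0))/2).round(1),ang((r-q).mean(0)),np.linalg.norm((r-q).mean(0)),np.linalg.norm(r[0]-r[1]))
e=unproj(b,A([[87,95],[105,92],[128,190],[108,195]]),135)
print("ear",e.mean(0).round(1),ang((e[0]+e[1]-e[2]-e[3])),e.round())
w=unproj(b,B([[600,55],[738,95],[497,423],[640,470],[632,62],[705,88],[527,432],[610,458]]),62)
t=w[[0,1,4,5]].mean(0);u=w[[2,3,6,7]].mean(0)
print("stand",((t+u)/2).round(1),ang(t-u),np.linalg.norm(t-u),np.linalg.norm(w[0]-w[1]),np.linalg.norm(w[4]-w[5]))
```

```text
rim [[642. 243.  80.]
 [648. 211.  80.]] [[457. 201.  83.]
 [464. 169.  83.]] c [552.9 205.8  81.5] 12.8 188.9996638899661 32.73918875331678
ear [602.9 211.6 135. ] 13.3 [[622. 220. 135.]
 [623. 213. 135.]
 [584. 203. 135.]
 [582. 211. 135.]]
stand [ 528.5 -307.9   62. ] -16.5 149.44594436566948 56.45020056295678 30.399836008614145
```

Request:
servo_tool --steps '[{"travel":[35.3,-22.8,-5],"twist":1},{"travel":[35.3,-22.8,-5],"twist":1},{"travel":[35.3,-22.8,-5],"twist":1},{"travel":[35.3,-22.8,-5],"twist":1},{"travel":[35.3,-22.8,-5],"twist":1},{"travel":[35.3,-22.8,-5],"twist":1},{"travel":[35.3,-22.8,-5],"twist":1},{"travel":[35.3,-22.8,-5],"twist":1}]' --gripper 8.5

```text
time_s: 2.35
tcp_pos: [453.3, -345.6, 295.8]
eef_rot: [-3.12, -0.363, -0.004]
contact_force: [0.2, -0.3, 0.2]
width: 85.0
grip_force: 0.0
```

Request:
servo_tool --steps '[{"travel":[27.4,-51.4,6],"twist":0},{"travel":[27.4,-51.4,6],"twist":0},{"travel":[27.4,-51.4,6],"twist":0},{"travel":[27.4,-51.4,6],"twist":0},{"travel":[27.4,-51.4,6],"twist":0},{"travel":[27.4,-51.4,6],"twist":0},{"travel":[27.4,-51.4,6],"twist":0},{"travel":[27.4,-51.4,6],"twist":0}]'

```text
time_s: 3.35
tcp_pos: [580.9, 131.1, 244.0]
eef_rot: [3.121, 0.349, 0.001]
contact_force: [1.5, -0.2, 0.1]
width: 85.0
grip_force: 0.0
```

Request:
servo_tool --steps '[{"travel":[5,-10,0],"twist":0},{"travel":[5,-10,0],"twist":0},{"travel":[5,-10,0],"twist":0},{"travel":[5,-10,0],"twist":0}]'

```text
time_s: 3.85
tcp_pos: [607.0, 237.5, 243.7]
eef_rot: [3.121, 0.35, -0.001]
contact_force: [0.4, -0.6, -0.7]
width: 85.0
grip_force: 0.0
```

Request:
servo_tool --steps '[{"travel":[-0.9,2.4,4],"twist":0},{"travel":[-0.9,2.4,4],"twist":0},{"travel":[-0.9,2.4,4],"twist":0},{"travel":[-0.9,2.4,4],"twist":0}]'

```text
time_s: 4.35
tcp_pos: [603.9, 214.1, 205.3]
eef_rot: [-3.121, -0.351, -0.003]
contact_force: [-0.4, 1.0, 0.2]
width: 85.2
grip_force: 0.0
```

Run:
```python
from est import *
a=viewer.snapshot("scene");s=read_state();print(s["tcp_pos"],np.degrees(s["eef_rot"]))
for p in(a,):
  print([(np.round(d["position"]),round(d["confidence"],2)) for d in spotter.mark_of(p,"template_orange")])
i=cv2.resize(a["pixels"][170:300,300:440],None,fx=5.5,fy=4.5,interpolation=cv2.INTER_CUBIC)[:,:,::-1].copy()
# predicted ear top outline
P=proj(a,boxpts(603,212,np.radians(12.9),[-20,20],[-5,5],[135]))
for u in P: cv2.circle(i,(int((u[0]-300+.5)*5.5),int((u[1]-170+.5)*4.5)),2,(255,0,255),-1)
T=s["tcp_pos"]
P=proj(a,[[T[0],T[1],T[2]-14],[T[0],T[1],135]])
for u in P: cv2.circle(i,(int((u[0]-300+.5)*5.5),int((u[1]-170+.5)*4.5)),3,(255,255,0),-1)
cv2.imwrite("pics/d.png",i)
```

```text
[603.83365563 214.23402091 205.1967757 ] [-1.78819779e+02 -2.01644273e+01 -1.63695716e-01]
[(array([545., 200.,   4.]), 0.82)]
```

View pics/d.png

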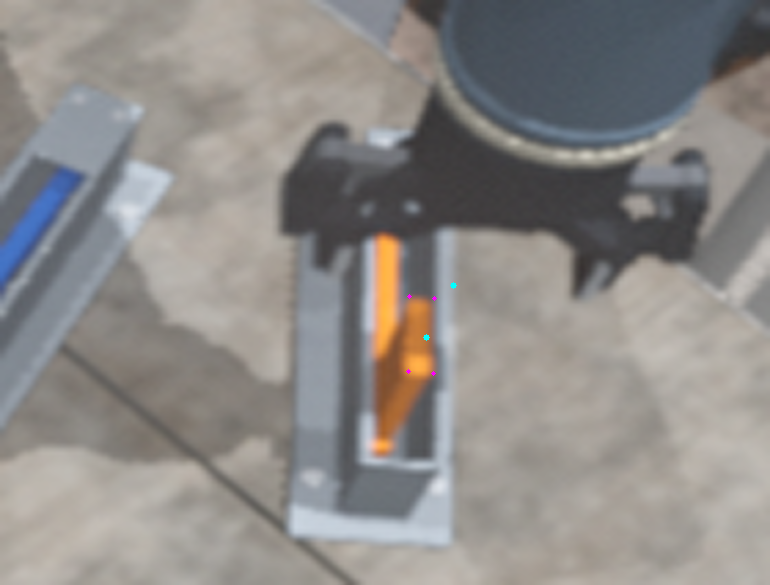

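The overlay of the predicted ear top lies on the orange ear at crop (421,335), and the TCP is about 2 mm to the side. Descending now.

Request:
servo_tool --steps '[{"travel":[-0.1,0.2,4],"twist":0},{"travel":[-0.1,0.2,7],"twist":0},{"travel":[-0.1,0.2,9.3],"twist":0},{"travel":[-0.1,0.2,9.3],"twist":0},{"travel":[-0.1,0.2,9.3],"twist":0}]'

```text
time_s: 5.08
tcp_pos: [603.4, 212.0, 112.2]
eef_rot: [-3.121, -0.352, -0.002]
contact_force: [-0.2, 0.7, 1.1]
width: 85.4
grip_force: 0.0
```

Request:
servo_tool --steps '[{"travel":[0,0,0],"twist":0},{"travel":[0,0,0],"twist":0},{"travel":[0,0,0],"twist":0},{"travel":[0,0,0],"twist":0},{"travel":[0,0,0],"twist":0},{"travel":[0,0,0],"twist":0},{"travel":[0,0,0],"twist":0},{"travel":[0,0,0],"twist":0}]' --gripper 0 --squeeze 20

```text
time_s: 6.08
tcp_pos: [602.9, 211.7, 111.2]
eef_rot: [-3.122, -0.352, -0.0]
contact_force: [-1.1, 0.7, 3.2]
width: 9.8
grip_force: 20.9
```

```bash
cat > sim.py <<'E'
# plan in bin frame: plate polygon vs bin; pinch body (55,110); find min theta feasible & max
import numpy as np
def pts(px,pz,th):
    c,s=np.cos(th),np.sin(th); out=[]
    V=np.array([[-80,0],[80,0],[80,45],[75,45],[75,130],[35,130],[35,45],[-80,45]],float)
    P=[]
    for i in range(8):
        a,b=V[i],V[(i+1)%8]
        P+= [a+(b-a)*t for t in np.linspace(0,1,41)[:-1]]
    P=np.array(P)-[55,110]
    return np.c_[px+c*P[:,0]-s*P[:,1],pz+s*P[:,0]+c*P[:,1]]
def clear(px,pz,th):
    q=pts(px,pz,th);x,z=q.T
    m=1e9
    m=min(m,(z-5).min())
    i=z<80
    if i.any(): m=min(m,(92.5-x[i]).min(),(x[i]+92.5).min())
    # outside rim +x and cover
    j=(x<-47.5)
    if j.any() and z[j].min()<80:
        m=min(m,(80-z[j]).min()) 
    return m
for h in range(0,200,10):
  row=[]
  for s in range(-40,11,10):
    f=[t for t in range(0,46) if clear(50+s,115+h,np.radians(t))>=-0.01]
    row.append(f"{min(f)}-{max(f)}" if f else "  x  ")
  print(h,row)
E
python3 sim.py
```

```text
0 ['  x  ', '  x  ', '  x  ', '  x  ', '0-0', '0-0']
10 ['  x  ', '  x  ', '  x  ', '3-4', '0-4', '0-3']
20 ['  x  ', '  x  ', '  x  ', '3-9', '0-9', '0-3']
30 ['  x  ', '  x  ', '10-14', '3-14', '0-9', '0-3']
40 ['  x  ', '16-20', '10-20', '7-14', '6-9', '  x  ']
50 ['22-27', '16-27', '14-20', '12-14', '  x  ', '  x  ']
60 ['23-38', '21-38', '19-38', '30-32', '  x  ', '  x  ']
70 ['29-45', '26-45', '24-45', '22-45', '20-39', '19-24']
80 ['0-45', '0-45', '0-45', '0-45', '0-45', '0-40']
90 ['0-45', '0-45', '0-45', '0-45', '0-45', '0-45']
100 ['0-45', '0-45', '0-45', '0-45', '0-45', '0-45']
110 ['0-45', '0-45', '0-45', '0-45', '0-45', '0-45']
120 ['0-45', '0-45', '0-45', '0-45', '0-45', '0-45']
130 ['0-45', '0-45', '0-45', '0-45', '0-45', '0-45']
140 ['0-45', '0-45', '0-45', '0-45', '0-45', '0-45']
150 ['0-45', '0-45', '0-45', '0-45', '0-45', '0-45']
160 ['0-45', '0-45', '0-45', '0-45', '0-45', '0-45']
170 ['0-45', '0-45', '0-45', '0-45', '0-45', '0-45']
180 ['0-45', '0-45', '0-45', '0-45', '0-45', '0-45']
190 ['0-45', '0-45', '0-45', '0-45', '0-45', '0-45']
```

```bash
cat > sim2.py <<'E'
from sim import *
def ok(px,pz,th):
    x,z=pts(px,pz,th).T
    if z.min()<4.9 or x[z<80].min(initial=0)<-92.6: return False
    for i in range(len(x)):
        j=(i+1)%len(x)
        for lv,a,b,bad in ((81.5,z,x,lambda v:v<-47.5),(92.6,x,z,lambda v:v<80)):
            if (a[i]-lv)*(a[j]-lv)<=0 and a[i]!=a[j]:
                v=b[i]+(b[j]-b[i])*(lv-a[i])/(a[j]-a[i])
                if bad(v): return False
    return True
if __name__=="__main__":
  print("---")
  for h in range(0,200,10):
    row=[]
    for s in range(-40,41,10):
      f=[t for t in range(0,46) if ok(50+s,115+h,np.radians(t))]
      row.append(f"{min(f)}-{max(f)}({len(f)})" if f else "x")
    print(h,row)
E
python3 sim2.py | sed -n '/---/,$p'
```

```text
---
0 ['x', 'x', 'x', 'x', '0-0(1)', '0-0(1)', 'x', 'x', 'x']
10 ['x', 'x', 'x', '3-4(2)', '0-4(5)', '0-3(4)', 'x', 'x', 'x']
20 ['x', 'x', 'x', '3-9(7)', '0-9(10)', '0-3(4)', 'x', 'x', 'x']
30 ['x', 'x', '10-14(5)', '3-14(12)', '0-9(10)', '0-3(4)', 'x', 'x', 'x']
40 ['x', '16-20(5)', '10-20(11)', '6-14(9)', '5-9(5)', 'x', 'x', 'x', 'x']
50 ['22-27(6)', '16-27(12)', '13-20(8)', '12-14(3)', 'x', 'x', 'x', 'x', 'x']
60 ['23-38(16)', '20-38(19)', '18-38(21)', 'x', 'x', 'x', 'x', 'x', 'x']
70 ['28-45(18)', '26-45(20)', '23-45(23)', '22-45(24)', '20-35(16)', 'x', 'x', 'x', 'x']
80 ['0-45(15)', '0-45(18)', '0-45(20)', '0-45(22)', '0-45(24)', '0-38(24)', '0-31(24)', '0-24(23)', '0-18(19)']
90 ['0-45(15)', '0-45(18)', '0-45(20)', '0-45(24)', '0-45(31)', '0-45(37)', '0-40(38)', '0-34(35)', '0-29(30)']
100 ['0-45(16)', '0-45(19)', '0-45(26)', '0-45(32)', '0-45(38)', '0-45(43)', '0-45(46)', '0-41(42)', '0-36(37)']
110 ['0-45(23)', '0-45(29)', '0-45(35)', '0-45(40)', '0-45(46)', '0-45(46)', '0-45(46)', '0-45(46)', '0-41(42)']
120 ['0-45(34)', '0-45(39)', '0-45(44)', '0-45(46)', '0-45(46)', '0-45(46)', '0-45(46)', '0-45(46)', '0-45(46)']
130 ['0-45(45)', '0-45(46)', '0-45(46)', '0-45(46)', '0-45(46)', '0-45(46)', '0-45(46)', '0-45(46)', '0-45(46)']
140 ['0-45(46)', '0-45(46)', '0-45(46)', '0-45(46)', '0-45(46)', '0-45(46)', '0-45(46)', '0-45(46)', '0-45(46)']
150 ['0-45(46)', '0-45(46)', '0-45(46)', '0-45(46)', '0-45(46)', '0-45(46)', '0-45(46)', '0-45(46)', '0-45(46)']
160 ['0-45(46)', '0-45(46)', '0-45(46)', '0-45(46)', '0-45(46)', '0-45(46)', '0-45(46)', '0-45(46)', '0-45(46)']
170 ['0-45(46)', '0-45(46)', '0-45(46)', '0-45(46)', '0-45(46)', '0-45(46)', '0-45(46)', '0-45(46)', '0-45(46)']
180 ['0-45(46)', '0-45(46)', '0-45(46)', '0-45(46)', '0-45(46)', '0-45(46)', '0-45(46)', '0-45(46)', '0-45(46)']
190 ['0-45(46)', '0-45(46)', '0-45(46)', '0-45(46)', '0-45(46)', '0-45(46)', '0-45(46)', '0-45(46)', '0-45(46)']
```

Request:
servo_tool --steps '[{"travel":[0,0,-0.7],"twist":0},{"travel":[0,0,-1.4],"twist":0},{"travel":[0,0,-2],"twist":0},{"travel":[0,0,-2],"twist":0}]'

```text
time_s: 6.58
tcp_pos: [603.1, 211.6, 131.7]
eef_rot: [-3.122, -0.352, -0.002]
contact_force: [0.8, -0.9, -1.0]
width: 9.5
grip_force: 20.2
```

```bash
cat > look.py <<'E'
from est import *
import sys
# estimate tilt: overlay plate outline at given tilts in scene view. args: name yaw_deg tilts...
a=viewer.snapshot("scene");s=read_state();T=np.array(s["tcp_pos"]);print(T.round(1),s["contact_force"].round(1),s["torque"].round(2),s["grip_force"],s["width"])
yaw=np.radians(float(sys.argv[2]))
V=np.array([[-80,0],[80,0],[80,45],[75,45],[75,130],[35,130],[35,45],[-80,45]],float)-[55,110]
def outline(th):
    c,q=np.cos(np.radians(th)),np.sin(np.radians(th))
    x=c*V[:,0]-q*V[:,1]; z=q*V[:,0]+c*V[:,1]
    return np.c_[T[0]+x*np.cos(yaw),T[1]+x*np.sin(yaw),T[2]+5+z]
m=proj(a,outline(15)).mean(0).astype(int); u0,v0=max(0,min(m[0]-75,362)),max(0,min(m[1]-75,234))
i=cv2.resize(a["pixels"][v0:v0+150,u0:u0+150],None,fx=4,fy=4,interpolation=cv2.INTER_CUBIC)[:,:,::-1].copy()
for th,col in zip(sys.argv[3:],((255,0,255),(255,255,0),(0,255,0))):
    P=((proj(a,outline(float(th)))-[u0-.5,v0-.5])*4).astype(np.int32)
    cv2.polylines(i,[P],True,col,1)
print(u0,v0); cv2.imwrite("pics/"+sys.argv[1],i)
E
python3 look.py e.png 12.9 0 9
```

```text
[602.9 211.5 131.4] [-0.3  0.3 -1.3] [ 0.   -0.05  0.02] 20.155462324619293 9.678722690571396
296 175
```

View pics/e.png

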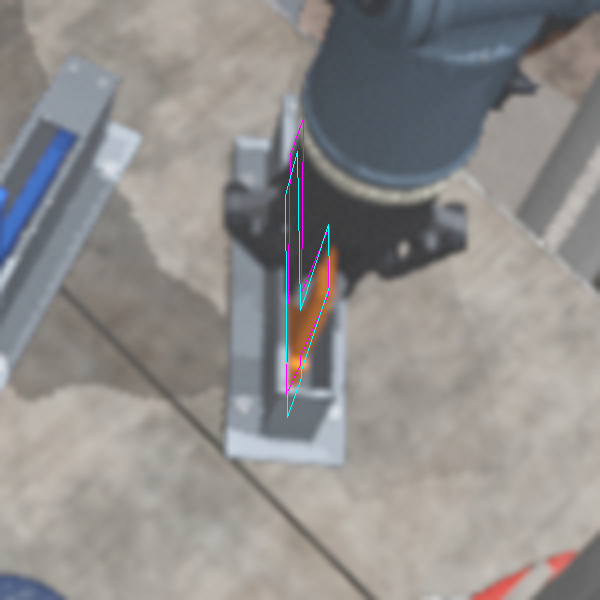

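The plate is still about level at h=20, with its end at (298,375) matching the 0° outline. The pads hold it stiffly, so the cover has to turn it gently. I'll check that path.

```bash
python3 - <<'E' | sed -n '/---/,$p'
from sim2 import *
print("---")
for h,ss in ((30,(0,-3,-5)),(35,(0,-3,-6)),(40,(-3,-6,-10)),(45,(-6,-10,-14)),(50,(-10,-14,-18)),(55,(-14,-18,-22)),(60,(-18,-22)),(65,(-18,-22)),(70,(-18,-22)),(75,(-15,-20)),(80,(-15,-5)),(85,(-5,5)),(90,(0,10,20)),(100,(10,20,30)),(110,(10,20,30)),(120,(10,20,30)),(130,(10,20,30))):
  o=[]
  for s in ss:
    f=[t for t in np.arange(0,46,.5) if ok(50+s,115+h,np.radians(t))]
    g=[t for t in f if t>=(15 if h>70 else 0)]
    o.append((s,min(g),max(g)) if g else (s,"x"))
  print(h,[tuple(float(k) if k!="x" else k for k in q) for q in o])
E
```

```text
---
30 [(0.0, 0.0, 9.0), (-3.0, 0.0, 11.0), (-5.0, 0.0, 12.0)]
35 [(0.0, 2.5, 9.0), (-3.0, 2.5, 11.0), (-6.0, 2.5, 12.5)]
40 [(-3.0, 5.0, 11.0), (-6.0, 5.5, 12.5), (-10.0, 5.5, 14.5)]
45 [(-6.0, 8.5, 12.5), (-10.0, 8.5, 14.5), (-14.0, 9.0, 17.0)]
50 [(-10.0, 11.5, 14.5), (-14.0, 12.0, 17.0), (-18.0, 12.5, 19.5)]
55 [(-14.0, 14.5, 17.0), (-18.0, 15.0, 19.5), (-22.0, 16.0, 32.0)]
60 [(-18.0, 18.0, 38.0), (-22.0, 18.5, 38.0)]
65 [(-18.0, 20.5, 45.5), (-22.0, 21.0, 45.5)]
70 [(-18.0, 23.0, 45.5), (-22.0, 23.5, 45.5)]
75 [(-15.0, 24.5, 45.5), (-20.0, 25.5, 45.5)]
80 [(-15.0, 26.5, 45.5), (-5.0, 24.5, 45.5)]
85 [(-5.0, 26.0, 45.5), (5.0, 19.0, 45.5)]
90 [(0.0, 21.0, 45.5), (10.0, 15.0, 45.5), (20.0, 15.0, 40.0)]
100 [(10.0, 15.0, 45.5), (20.0, 15.0, 45.5), (30.0, 15.0, 41.0)]
110 [(10.0, 15.0, 45.5), (20.0, 15.0, 45.5), (30.0, 15.0, 45.5)]
120 [(10.0, 15.0, 45.5), (20.0, 15.0, 45.5), (30.0, 15.0, 45.5)]
130 [(10.0, 15.0, 45.5), (20.0, 15.0, 45.5), (30.0, 15.0, 45.5)]
```

Request:
servo_tool --steps '[{"travel":[-0.1,0,-0.5],"twist":0},{"travel":[-0.2,0,-1.0],"twist":0},{"travel":[-0.3,0,-1.2],"twist":0},{"travel":[-0.4,0,-1.4],"twist":0},{"travel":[-0.4,0,-1.5],"twist":0}]'

```text
time_s: 7.25
tcp_pos: [598.1, 210.5, 145.7]
eef_rot: [3.122, 0.352, -0.003]
contact_force: [-2.6, -0.9, -6.1]
width: 9.4
grip_force: 19.5
```

Request:
servo_tool --steps '[{"travel":[-0.2,0,-0.3],"twist":0},{"travel":[-0.4,0,-0.6],"twist":0},{"travel":[-0.6,0,-0.9],"twist":0},{"travel":[-0.7,0,-1.0],"twist":0}]'

```text
time_s: 7.75
tcp_pos: [592.1, 209.0, 156.4]
eef_rot: [3.122, 0.352, 0.001]
contact_force: [-1.7, -0.2, -5.2]
width: 10.1
grip_force: 19.5
```

```bash
python3 look.py f.png 12.9 4 8
```

```text
[592.  209.  156.4] [-2.1 -0.2 -5.9] [-0.06  0.18  0.11] 19.45510447025299 9.732963368200737
298 166
```

View pics/f.png

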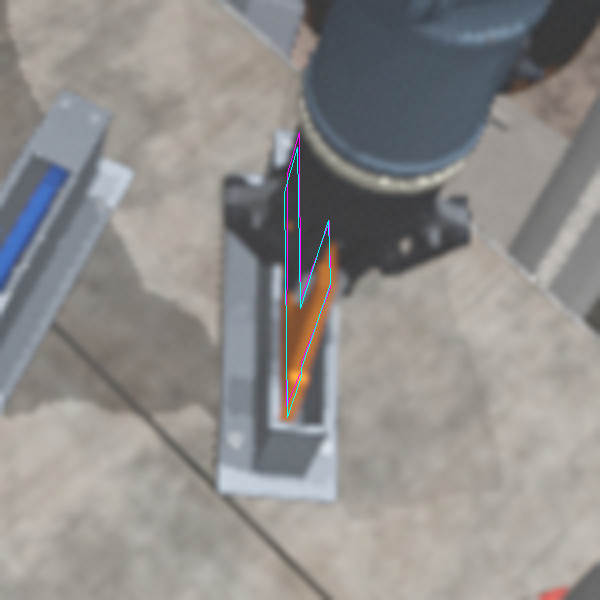

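The body end, now at (290,415), has moved down the frame, so the plate is tilting by roughly 8°. The cover force is steady at about 4 N and it turns in the pads. Continuing.

Request:
servo_tool --steps '[{"travel":[-0.3,0,-0.3],"twist":0},{"travel":[-0.5,0,-0.6],"twist":0},{"travel":[-0.8,0,-1.0],"twist":0},{"travel":[-0.9,0,-1.4],"twist":0},{"travel":[-0.9,0,-1.8],"twist":0},{"travel":[-0.9,0,-2.0],"twist":0}]'

```text
time_s: 8.55
tcp_pos: [583.6, 207.2, 176.6]
eef_rot: [-3.122, -0.352, -0.001]
contact_force: [-1.9, -0.8, -6.2]
width: 9.6
grip_force: 19.4
```

Request:
servo_tool --steps '[{"travel":[0,0,-0.4],"twist":0},{"travel":[0.1,0,-0.8],"twist":0},{"travel":[0.4,0,-1.2],"twist":0},{"travel":[0.8,0,-1.5],"twist":0},{"travel":[0.9,0,-1.6],"twist":0}]'

```text
time_s: 9.18
tcp_pos: [592.6, 209.2, 192.3]
eef_rot: [-3.122, -0.351, -0.001]
contact_force: [-1.2, -0.2, -5.8]
width: 9.5
grip_force: 19.5
```

Request:
servo_tool --steps '[{"travel":[0.8,0,-0.4],"twist":0},{"travel":[1.6,0,-0.8],"twist":0},{"travel":[2.4,0,-1.4],"twist":0},{"travel":[3,0,-2.2],"twist":0},{"travel":[3,0,-3.2],"twist":0},{"travel":[3,0,-4.4],"twist":0},{"travel":[3,0,-5],"twist":0}]'

```text
time_s: 10.05
tcp_pos: [621.4, 215.9, 243.4]
eef_rot: [-3.121, -0.352, -0.002]
contact_force: [0.3, 0.1, -1.8]
width: 10.0
grip_force: 20.1
```

```bash
python3 look.py g.png 12.9 20 26
```

```text
[621.6 215.9 243.9] [-0.3  0.5 -1.3] [-0.01 -0.03  0.01] 20.130964815616608 9.779442745392071
305 161
```

View pics/g.png

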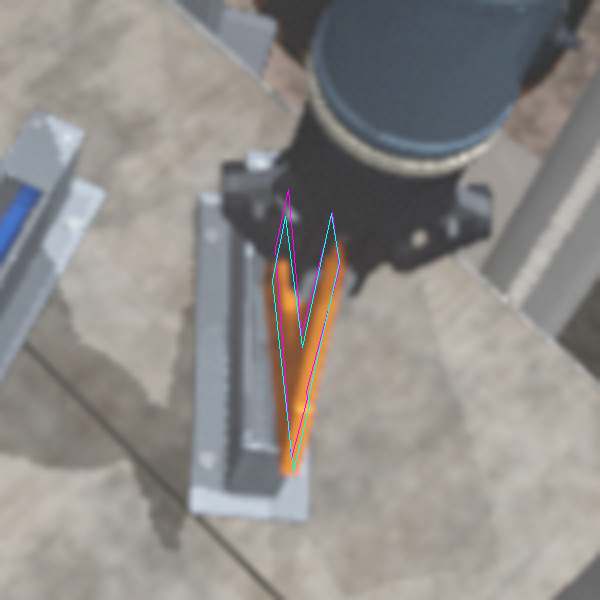

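The plate is free of the bin at about 26° tilt, with its lower end at (290,470), and the force equals its weight. Now I'll raise it and carry it over the vice.

Request:
servo_tool --steps '[{"travel":[0,0,-3],"twist":0},{"travel":[0,0,-7],"twist":0},{"travel":[0,0,-11],"twist":0},{"travel":[-0.6,1.2,-13],"twist":0},{"travel":[-2.2,4.8,-13],"twist":2},{"travel":[-4.4,9.7,-13],"twist":5},{"travel":[-6.6,14.5,-13],"twist":8},{"travel":[-8.7,19.4,-13],"twist":12}]' --squeeze 40

```text
time_s: 11.1
tcp_pos: [578.8, 5.7, 372.2]
eef_rot: [3.142, 0.021, 0.0]
contact_force: [0.2, -0.7, -2.5]
width: 9.1
grip_force: 45.4
```

Request:
servo_tool --steps '[{"travel":[-1.1,5,0],"twist":3},{"travel":[-2.2,10,0],"twist":6},{"travel":[-3.2,15,0],"twist":9},{"travel":[-4.3,20,0],"twist":12},{"travel":[-5.4,25,0],"twist":15},{"travel":[-6.2,29,0],"twist":17.3},{"travel":[-6.7,31.1,0],"twist":17.3},{"travel":[-6.7,31.1,0],"twist":17.3}]'

```text
time_s: 12.1
tcp_pos: [516.2, -306.5, 371.8]
eef_rot: [3.108, -0.454, -0.001]
contact_force: [-0.4, -0.3, -1.9]
width: 9.5
grip_force: 45.4
```

Request:
servo_tool --steps '[{"travel":[0,0,4],"twist":0},{"travel":[0,0,8],"twist":0},{"travel":[0,0,10.5],"twist":0},{"travel":[0,0,10.5],"twist":0},{"travel":[0,0,10.5],"twist":0}]'

```text
time_s: 12.72
tcp_pos: [518.1, -304.2, 268.3]
eef_rot: [3.109, -0.448, 0.003]
contact_force: [0.0, -0.1, -1.3]
width: 9.8
grip_force: 45.2
```

```bash
sed -i 's/^print(u0,v0)/for th in (0,): cv2.polylines(i,[((proj(a,boxpts(528.5,-308,np.radians(-16.5),[-75,75],[-15],[62])+boxpts(528.5,-308,np.radians(-16.5),[75,-75],[15],[62]))-[u0-.5,v0-.5])*4).astype(np.int32)],True,(0,0,255),1)\n&/' look.py; python3 look.py i.png -16.5 22 28; python3 -c "
from h import *
s=read_state();print(np.degrees(2*np.arctan(s['eef_rot'][1]/s['eef_rot'][0])))"
```

```text
[ 518.1 -304.5  268.6] [ 0.6  0.1 -1.5] [ 0.04 -0.02  0.01] 45.228577852249146 9.56800631938542
97 51
-16.406409687920824
```

View pics/i.png

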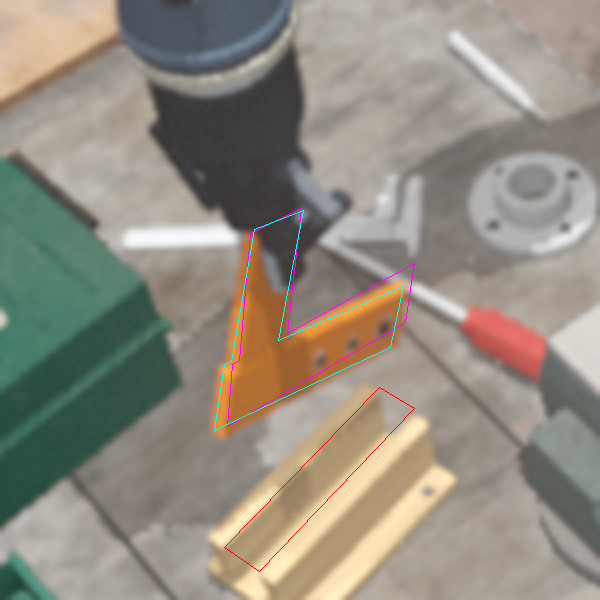

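The plate sits at about 28° above the slot, matching the overlay, and the red slot outline lies between the stand walls. I'll lower the tail to just above the floor.

Request:
servo_tool --steps '[{"travel":[0,0,3],"twist":0},{"travel":[0,0,6],"twist":0},{"travel":[0,0,8],"twist":0},{"travel":[0,0,9.2],"twist":0},{"travel":[0,0,9.6],"twist":0},{"travel":[0,0,9.6],"twist":0}]' --squeeze 20

```text
time_s: 13.52
tcp_pos: [517.6, -304.9, 171.7]
eef_rot: [3.109, -0.449, 0.001]
contact_force: [-0.8, 1.1, -0.9]
width: 9.4
grip_force: 45.3
```

Request:
servo_tool --steps '[{"travel":[0,0,0.3],"twist":0},{"travel":[0.3,0,0.5],"twist":0},{"travel":[1.0,0,0.8],"twist":0},{"travel":[1.6,0,1.1],"twist":0},{"travel":[2.0,0,1.35],"twist":0},{"travel":[2.0,0,1.35],"twist":0}]' --gripper 0 --squeeze 20

```text
time_s: 14.28
tcp_pos: [537.1, -310.6, 157.6]
eef_rot: [3.109, -0.449, 0.001]
contact_force: [0.0, 0.5, 2.8]
width: 9.4
grip_force: 46.2
```

Request:
servo_tool --steps '[{"travel":[0.6,0,0.4],"twist":0},{"travel":[1.2,0,0.8],"twist":0},{"travel":[1.8,0,1.2],"twist":0},{"travel":[2.4,0,1.65],"twist":0},{"travel":[2.9,0,2.1],"twist":0},{"travel":[3.4,0,2.55],"twist":0},{"travel":[3.4,0,2.55],"twist":0}]'

```text
time_s: 15.15
tcp_pos: [570.4, -320.3, 132.2]
eef_rot: [3.109, -0.449, 0.004]
contact_force: [2.9, -0.5, 4.4]
width: 9.7
grip_force: 47.2
```

Request:
servo_tool --steps '[{"travel":[0.5,0,0.5],"twist":0},{"travel":[0.9,0,0.9],"twist":0},{"travel":[1.2,0,1.25],"twist":0},{"travel":[1.3,0,1.45],"twist":0},{"travel":[1.3,0,1.5],"twist":0},{"travel":[1.3,0,1.5],"twist":0}]'

```text
time_s: 15.9
tcp_pos: [582.5, -324.1, 119.2]
eef_rot: [3.109, -0.449, 0.005]
contact_force: [-2.0, 1.8, 18.3]
width: 9.4
grip_force: 50.1
```

```bash
python3 look.py j.png -16.5 0 5
```

```text
[ 582.5 -324.1  119.2] [-2.7  1.6 18.6] [0.52 0.91 0.01] 50.11998474597931 9.600786290874442
89 106
```

View pics/j.png

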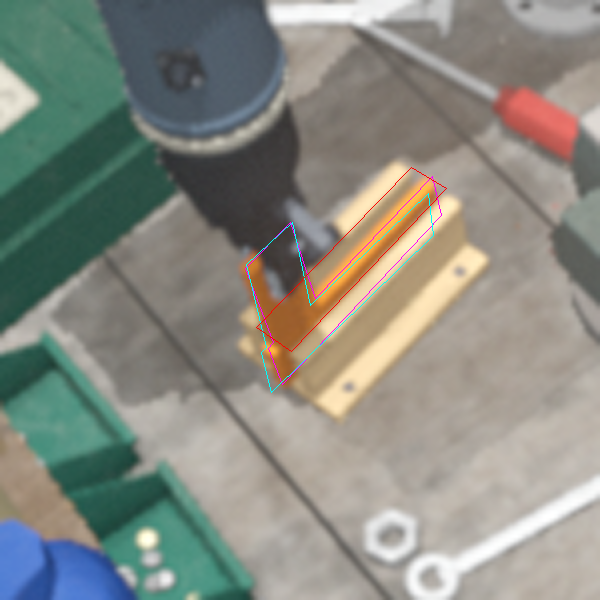

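The plate lies level in the slot on its floor, with its base from about (280,388) to (440,200) and the body matching the 0° outline. I'll ease the pressure and release.

Request:
servo_tool --steps '[{"travel":[0,0,-0.2],"twist":0},{"travel":[0,0,-0.2],"twist":0}]'

```text
time_s: 16.2
tcp_pos: [581.7, -323.7, 119.2]
eef_rot: [3.109, -0.449, 0.001]
contact_force: [-0.2, -0.0, 6.0]
width: 9.6
grip_force: 48.0
```

Request:
servo_tool --steps '[{"travel":[0,0,0],"twist":0},{"travel":[0,0,0],"twist":0},{"travel":[0,0,0],"twist":0},{"travel":[0,0,0],"twist":0},{"travel":[0,0,0],"twist":0},{"travel":[0,0,0],"twist":0},{"travel":[0,0,-2],"twist":0},{"travel":[0,0,-4],"twist":0}]' --gripper 8

```text
time_s: 17.2
tcp_pos: [581.4, -323.6, 159.3]
eef_rot: [-3.109, 0.449, 0.001]
contact_force: [-0.7, 0.4, -0.3]
width: 79.8
grip_force: 0.0
```

Request:
servo_tool --steps '[{"travel":[-1,0,-5],"twist":0},{"travel":[-3,0,-10],"twist":0},{"travel":[-6,0,-16],"twist":0},{"travel":[-10,0,-20],"twist":0},{"travel":[-14,5,-20],"twist":0},{"travel":[-17,10,-20],"twist":0},{"travel":[-17,15,-20],"twist":0},{"travel":[-17,15,-20],"twist":0}]'

```text
time_s: 18.2
tcp_pos: [373.3, -422.9, 359.1]
eef_rot: [3.106, -0.459, -0.001]
contact_force: [-0.1, 0.9, -0.8]
width: 80.1
grip_force: 0.0
```

Run:
```python
from est import *
a=viewer.snapshot("scene");b=viewer.snapshot("top");s=read_state();print(s["time_s"],s["tcp_pos"],s["width"])
for p in(a,b):
  for t in("template_orange","template_blue"): print(t,[(np.round(d["position"]),round(d["confidence"],2)) for d in spotter.mark_of(p,t)][:2])
i=cv2.resize(a["pixels"][130:240,120:240],None,fx=5,fy=5,interpolation=cv2.INTER_CUBIC)[:,:,::-1]
cv2.imwrite("pics/k.png",i)
```

```text
18.3 [ 376.03571769 -419.23400741  358.8684001 ] 79.80102270857813
template_orange [(array([ 528., -305.,   13.]), 0.76)]
template_blue [(array([573.,  34.,   3.]), 0.87)]
template_orange [(array([ 531., -306.,   16.]), 0.71)]
template_blue [(array([573.,  40.,   7.]), 0.67)]
```

View pics/k.png

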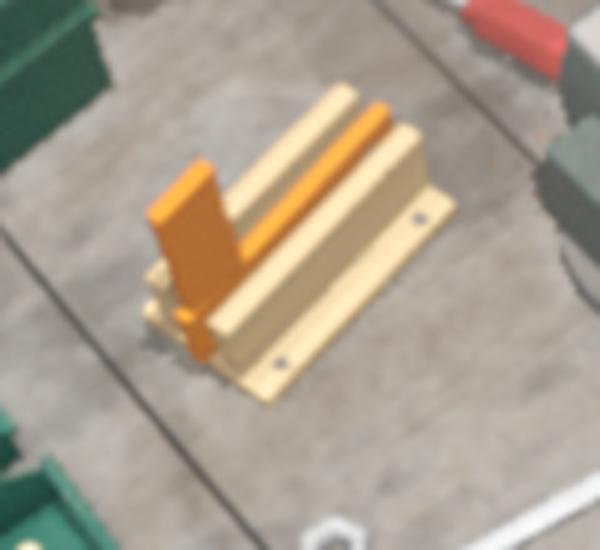

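The orange plate stands ear up at (205,160) in the slot. Its body runs from (205,355) to (385,110), level and centred, and the blue template is unmoved.

```bash
python3 -c "
from plant import robot
print(robot.hand_in())"
```

```text
the job is handed in; nothing more can be done
None
```

The orange template stands ear up on the stand's slot floor, roughly centred and released; the blue one is unmoved, and the job was handed in at about 18 s of the 48 s limit.

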